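Index the drilling slide to its first notch and hold it

ROBOT

A 7-joint arm with a two-finger parallel gripper is mounted at the origin on the work surface. World frame = base frame: x ahead of the robot, y to its left, z up, the work surface at z = 0. Lengths are in m, angles in rad, forces in N, time in s.
With the tool pointing down it reaches from about 0.4 to 0.875 m from the base axis. Payload 19.3 kg.
Tool frame: the origin (TCP) lies midway between the tips of the shut fingers; the grasp point (between the pads) lies 19 mm behind it; z points along the fingers, x is the direction in which the jaws open and shut, and the axes are right-handed (so a half turn about z gives the same grasp; the last joint's range is limited). The gripper opens to 85 mm and grips with 20 to 120 N. Pads are 22 mm wide; open, the fingers measure 114 mm over their backs; the gripper's body (76 mm by 85 mm) begins 54 mm behind the grasp point. The pads swing forward as they close: fully open they stand 13 mm farther back than shut.
Start: joints at [1.22, 0.521, -0.036, 1.599, 0.021, 1.021, -0.113], TCP at [0.173, -0.601, 0.231] pointing down, gripper open.
Joint ranges: [-2.91, 2.91], [-0.3, 2.13], [-1.5, 1.42], [0.17, 2.43], [-1.26, 4.41], [0.16, 1.93], [-2.52, 2.52]. Speed limits (rad/s): [1.89, 1.89, 2.39, 2.39, 3.01, 3.01, 3.01].

INTERFACE

Orientations are given as a rotation vector (axis times angle).
In Python, from plant import * gives the robot as it stands.
- The arm moves only by the tool move_arm, never from a script. Its argument "increments" is a list of rows, each a list of 3 entries, a list of its own where there are three numbers: the shift along the tool's x, y, z in m, then the turn, a rotation vector about the tool's x, y, z in rad, then the finger opening in m, from 0 to 0.0854. A call has exactly 5 rows; each row shifts and turns the commanded pose from where the row before left it, along the tool's axes as they then stand; what a row does not reach is not made up. A row lasts 1/10 s, in which the tool goes at most 50 mm and 8.59 degrees, less where a joint would pass 70% of its speed; a pose out of reach is approached as far as the arm can. A call with a gripper value outside its range is refused whole. The fingers move at their own pace and stop on an object; the grip force is fixed at half the most. Time passes only in rows, so rows that do not move let the fingers close, or fill a call up. It gives the time, the measured TCP pose, the force and the opening at its end, in the units of the state.
- read_state(): the state, without advancing time (a new reading comes with each control period).
- grab_frame(name): name is "side" or "top"; returns (picture, depth): 420x560x3 uint8, red, green, blue; 420x560 float32, m along the optical axis (not along the pixel's ray), 0 where there is no reading.
- get_calibration(name): a dict with "mtx" (3x3 intrinsics, pixels), "k1" (the pictures are not rectified: a ray, as slopes to the right and down, at radius r is drawn at 1 + k1 r^2 times it, then the intrinsics apply), "world_to_cam" (4x4, takes a point from world to camera coordinates). Camera axes: x right, y down, z forward; pixel columns grow to the right and rows downward; lengths in m; the calibration is good to about 2 mm. A picture is of the moment at which its call begins. get_calibration takes no time and is no camera call.
- hand_in(): hands the job in, once; it reports no verdict.
The state is a dict: "time_s": time; "joint_pos": joint angles; "qvel": joint speeds; "joint_efforts": joint torques, N m; "tcp_pos": TCP position; "ee_rot": TCP orientation; "contact_force": force on the tool from outside, world axes, zero at the start; "wrist_torque": the same for the moment, N m; "gripper_width": opening from 0.0 (shut) to 1.0 (fully open).
Only numpy, scipy, OpenCV 4.12 (cv2) and the standard library are available. Lean on these libraries where they do the work, as an engineer would, in place of code of your own. Each camera call takes 0.05 s, during which the arm holds its last target. There are 200 camera calls.

TASK

Take the drilling slide's carriage by its black knob, slide it back against the big stop block at the end of the rail until it is fully home, then draw it out slowly again until its spring ball clicks into the first notch from the stop. Keep the carriage there with the ball seated and finish while still gripping the knob, ready for the drill; do not disturb the cup, the jar or the hammer beside the rail.

Things in the scene. Friction and masses are not known exactly. Their poses are not given: they have to be found in the camera images.
- rail: Steel rail bolted flat on the bench, 420 mm long (its y axis), 80 mm wide (x), ways 30 mm high. Origin: middle of its underside; z up. A thin 34 mm high end plate closes the +y end, the big stop block the -y end. Four bolted feet reach to x = +-72 mm.
- stop_face (a point): Middle of the stop block's face, at y = -180 mm on the rail, 38 mm above the bench. The dark block is 100 x 30 x 52 mm high (two bolt heads to 58 mm); the carriage's rear edge meets it squarely.
- carriage (a joint): Travel of the carriage along the rail's +y, m: 0 = touching the stop block, 0.19 = farthest. An aluminium plate 94 mm across x 180 mm along the rail, top 47 mm above the bench. At value q the knob's axis is at y = -130 mm + q on the rail's centre line. Plain sliding drag about 1.5 N, 0.7 to 1.2 kg. It starts between 0.145 and 0.185, beyond both notches.
- knob: Upright black cylindrical knob on the carriage, 24 mm in diameter, foot on the plate 47 mm above the bench (4 mm high, 34 mm wide washer round it), top 103 mm above the bench. Origin: centre of its foot; z up; it turns stiffly on its axis, which does nothing.
- knob_mid (a point): Point on the knob's axis 34 mm above its foot (81 mm above the bench), where to grip it.
- lid (a point): Centre of the low copper lid (80 mm across) clamped on the carriage, 85 mm to the rail's +y of the knob; top 70 mm above the bench, clamps to 69 mm.
- plunger (a joint): Drop of the spring ball under the carriage, m: about 0.0006 on the plain strip inside the rail, 0.0047 exactly on a notch (0.0038 at 1 mm off, 0.003 at 2 mm, 0.002 at 3 mm, 0.0006 from 7 mm). Near a notch the ball first draws the carriage in with up to 5 N, then resists leaving the centre with about 8 N; let loose within 4 mm, the carriage centres itself; pushed harder, the ball climbs out.
- pin (a point): Top of the small brass pin, 12 mm in diameter, 10 mm high, on the carriage (36 mm to +x and 36 mm to -y of the knob); it sinks with the ball. The strip's two notches are out of sight, 50 mm apart; the first is met at a carriage travel between 0.035 and 0.075, different each time, and must be felt.
- cup: Bystander: copper cup, 72 mm across, 85 mm high, beside the rail. Origin: centre of its underside.
- jar: Bystander: glass jar with a steel cap, 60 mm across, 75 mm high, beside the rail. Origin: centre of its underside.
- hammer: Bystander: hammer with a wooden handle, 220 mm long, lying beside the rail. Origin: underside near its middle.

How it is judged:
By the outcome, as a careful person would: the job done as asked, in the order asked, and still so for the second after the job is handed in, while the arm keeps its last pose, push and grip.
It also fails if it takes over 54 s, if anything falls off the work surface, if the arm or the gripper's body presses on something with over 40 N, if the wrist force passes 120 N, or if a joint passes its speed limit or range.

## Working session

There is one attempt and no reset: what is moved stays moved. The work goes in short steps, Python scripts to look and compute and a tool call to move; the robot and the scene stay as the last step left them, time stands still between calls to the robot, and variables do not carry over. Pictures are saved under pics/ and viewed, about 8 in all and at most 12, crops included, and the job is handed in when it is done.

Besides the shell and the picture viewer there is one more tool, called as name([rows], argument=value, ...), one row to a line, values as JSON. move_arm: Moves the arm, as the interface text tells. Its arguments: {"type":"object","properties":{"increments":{"type":"array","items":{"type":"array"}}},"required":["increments"]}

```bash
mkdir -p pics; ls; cat > h.py <<'E'
from plant import *
import numpy as np, cv2
def snap(n,f):
    p,d=grab_frame(n); cv2.imwrite(f'pics/{f}.png',p[:,:,::-1]); np.save(f'pics/{f}.npy',d); return p,d
def world(n,u,v,d):
    c=get_calibration(n);K=np.array(c['mtx'],float)
    k=np.array([c['k1'],0,0,0],float)
    s=cv2.undistortPoints(np.array([[[u,v]]],float),K,k)[0,0]
    T=np.linalg.inv(np.array(c['world_to_cam']))
    return (T@np.array([s[0]*d,s[1]*d,d,1]))[:3]
def pix(n,P):
    c=get_calibration(n);T=np.array(c['world_to_cam'],float)
    return cv2.projectPoints(np.atleast_2d(np.array(P,float)),cv2.Rodrigues(T[:3,:3])[0],T[:3,3],np.array(c['mtx'],float),np.array([c['k1'],0,0,0],float))[0][:,0]
E
python3 - <<'E'
from h import *
for n in('side','top'):
    snap(n,n+'0');c=get_calibration(n);print(n,np.round(c['mtx'],1).tolist(),c['k1'],np.round(np.linalg.inv(c['world_to_cam']),3).tolist())
print(read_state())
E
```

```text
pics
side [[391.3, 0.0, 275.1], [0.0, 391.3, 211.1], [0.0, 0.0, 1.0]] -0.08628963864437604 [[-0.849, -0.248, 0.467, 0.322], [-0.529, 0.416, -0.74, 0.537], [-0.011, -0.875, -0.484, 0.405], [0.0, 0.0, 0.0, 1.0]]
top [[429.5, 0.0, 282.8], [0.0, 429.5, 209.3], [0.0, 0.0, 1.0]] -0.0507142395797366 [[-0.018, -0.996, 0.087, 0.575], [-0.999, 0.022, 0.036, 0.018], [-0.037, -0.086, -0.996, 0.824], [0.0, 0.0, 0.0, 1.0]]
{'time_s': 0.1, 'joint_pos': array([ 1.21982088,  0.5219054 , -0.03632162,  1.59995517,  0.02122303,
        1.0211296 , -0.11279395]), 'qvel': array([ 1.94057615e-04, -1.42001104e-03,  5.23550058e-04, -2.90741862e-03,
       -6.11998773e-04, -6.57524989e-05,  8.83238091e-04]), 'joint_efforts': array([ 2.31528313e-03, -9.28487635e+01,  1.98310442e+00, -3.70533478e+01,
        1.80572947e-02,  5.42091730e-03,  4.87393481e-05]), 'tcp_pos': array([ 0.17305863, -0.60023914,  0.23081241]), 'ee_rot': array([-2.51000449e+00,  1.88842527e+00,  1.35389064e-03]), 'contact_force': array([ 0.68323321, -0.25012523,  0.59110623]), 'wrist_torque': array([ 0.05504765,  0.01419442, -0.0137919 ]), 'gripper_width': 0.9996430995623599}
```

View pics/top0.png

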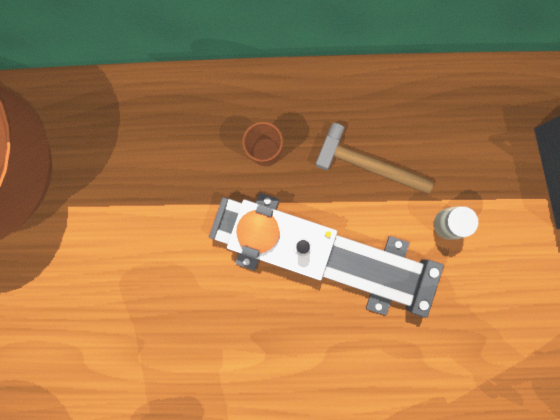

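View pics/side0.png

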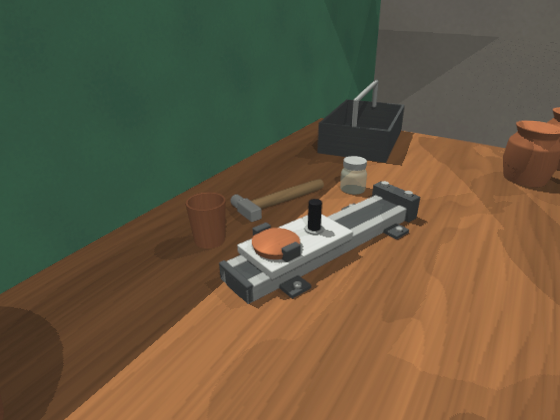

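Top view: knob top at (303,247), lid at (258,232), stop block bolts at (434,273) and (424,306), pin at (328,235), cup at (263,143), jar at (461,222), and hammer from (330,145) to (430,187). Side view: knob top at about (315,203), its foot at about (314,231).

```bash
python3 - <<'E'
from h import *
d={n:np.load(f'pics/{n}0.npy') for n in('top','side')}
def W(n,u,v):
    p=d[n][v-1:v+2,u-1:u+2]; return world(n,u,v,np.median(p[p>0])) if (p>0).any() else None
for k,n,u,v in [('knobtop','top',303,247),('lid','top',258,232),('bolt1','top',434,273),('bolt2','top',424,306),('stop','top',428,289),('pin','top',328,235),('plate','top',315,265),('cup','top',277,143),('jar','top',461,222),('hamA','top',330,145),('hamB','top',400,176),
 ('foot1','top',267,201),('foot2','top',246,262),('foot3','top',398,244),('foot4','top',378,307),('knobtopS','side',315,203),('knobmidS','side',315,215),('lidS','side',276,240)]: print(k,np.round(W(n,u,v),4))
# knob top blob by depth in top
im=cv2.imread('pics/top0.png');g=im.max(2)
ys,xs=np.where((g[235:260,290:318]<60)); print('blob top',xs.mean()+290,ys.mean()+235,len(xs))
# triangulate knob top with rays
def ray(n,u,v):
    a=world(n,u,v,.1);b=world(n,u,v,1.);return a,(b-a)/np.linalg.norm(b-a)
a,u=ray('top',303,246.5);b,w=ray('side',315,203)
s=np.linalg.lstsq(np.c_[u,-w],b-a,rcond=None)[0];print('tri',a+s[0]*u,b+s[1]*w)
E
```

```text
knobtop [0.5742 0.0109 0.1028]
lid [0.6019 0.0891 0.0704]
bolt1 [ 0.5239 -0.2188  0.0582]
bolt2 [ 0.467  -0.1989  0.0582]
stop [ 0.4957 -0.2088  0.0524]
pin [ 0.5946 -0.0344  0.0565]
plate [ 0.5415 -0.0104  0.047 ]
cup [0.7725 0.0552 0.0209]
jar [ 0.6118 -0.2647  0.0746]
hamA [ 0.7646 -0.045   0.0266]
hamB [ 0.7026 -0.1738  0.0261]
foot1 [0.6625 0.0765 0.0139]
foot2 [0.5479 0.118  0.0132]
foot3 [ 0.5762 -0.1679  0.0126]
foot4 [ 0.4604 -0.1265  0.013 ]
knobtopS [0.5719 0.0161 0.1013]
knobmidS [0.5693 0.0196 0.0809]
lidS [0.5963 0.1002 0.0672]
blob top nan nan 0
tri [0.57505057 0.01086476 0.09814471] [0.57453698 0.01061643 0.09814714]<stdin>:9: RuntimeWarning: Mean of empty slice.
  ret = ret.dtype.type(ret / rcount)
```

move_arm([
  [[-0.024,-0.028,0],[0,0,0],0.085],
  [[-0.024,-0.028,0],[0,0,0],0.085],
  [[-0.024,-0.028,0],[0,0,0],0.085],
  [[-0.024,-0.028,0],[0,0,0],0.085],
  [[-0.024,-0.028,0],[0,0,0],0.085],
])

```text
time_s: 0.6
tcp_pos: [0.275, -0.445, 0.2311]
ee_rot: [-2.51, 1.889, 0.001]
contact_force: [0.5, 0.2, 0.7]
gripper_width: 0.996
```

move_arm([
  [[-0.024,-0.028,0],[0,0,0],0.085],
  [[-0.024,-0.028,0],[0,0,0],0.085],
  [[-0.024,-0.028,0],[0,0,0],0.085],
  [[-0.024,-0.028,0],[0,0,0],0.085],
  [[-0.024,-0.028,0],[0,0,0],0.085],
])

```text
time_s: 1.1
tcp_pos: [0.3762, -0.291, 0.2312]
ee_rot: [2.51, -1.889, -0.0]
contact_force: [0.5, -1.4, 0.1]
gripper_width: 0.998
```

move_arm([
  [[-0.024,-0.028,0],[0,0,0],0.085],
  [[-0.024,-0.028,0],[0,0,0],0.085],
  [[-0.024,-0.028,0],[0,0,0],0.085],
  [[-0.024,-0.028,0],[0,0,0],0.085],
  [[-0.024,-0.028,0],[0,0,0],0.085],
])

```text
time_s: 1.6
tcp_pos: [0.4775, -0.1369, 0.2312]
ee_rot: [2.51, -1.889, -0.0]
contact_force: [-0.3, -0.7, 0.9]
gripper_width: 0.998
```

move_arm([
  [[-0.024,-0.027,0],[0,0,0],0.085],
  [[-0.024,-0.027,0],[0,0,0],0.085],
  [[-0.024,-0.027,0],[0,0,0],0.085],
  [[-0.024,-0.027,0],[0,0,0],0.085],
  [[-0.024,-0.027,0],[0,0,0],0.085],
])

```text
time_s: 2.1
tcp_pos: [0.5739, 0.0158, 0.2311]
ee_rot: [2.51, -1.889, -0.001]
contact_force: [0.4, 0.1, 0.4]
gripper_width: 0.997
```

move_arm([
  [[0,0,0],[0,0,-0.12],0.085],
  [[0,0,0],[0,0,-0.12],0.085],
  [[0,0,0],[0,0,-0.12],0.085],
  [[0,0,0],[0,0,-0.12],0.085],
  [[0,0,0],[0,0,-0.12],0.085],
])

```text
time_s: 2.6
tcp_pos: [0.5733, 0.0145, 0.231]
ee_rot: [2.959, -1.055, -0.001]
contact_force: [0.4, 0.4, 0.0]
gripper_width: 0.996
```

move_arm([
  [[0,0,0],[0,0,-0.12],0.085],
  [[0,0,0],[0,0,-0.12],0.085],
  [[0,0,0],[0,0,-0.11],0.085],
  [[0,0,0],[0,0,0],0.085],
  [[0,0,0],[0,0,0],0.085],
])

```text
time_s: 3.1
tcp_pos: [0.5733, 0.0143, 0.2311]
ee_rot: [-3.095, 0.537, 0.001]
contact_force: [-0.8, 0.1, -0.3]
gripper_width: 0.997
```

move_arm([
  [[0.0023,0.0028,0.02],[0,0,0],0.085],
  [[0,0,0.03],[0,0,0],0.085],
  [[0,0,0.03],[0,0,0],0.085],
  [[0,0,0.02],[0,0,0],0.085],
  [[0,0,0],[0,0,0],0.085],
])

```text
time_s: 3.6
tcp_pos: [0.5732, 0.011, 0.129]
ee_rot: [3.095, -0.535, -0.006]
contact_force: [-0.8, -0.4, -0.3]
gripper_width: 0.998
```

```bash
python3 - <<'E'
from h import *
a,_=snap('side','side1');b,_=snap('top','top1')
o=np.hstack([cv2.resize(a[120:320,200:400],(400,400),interpolation=cv2.INTER_CUBIC),cv2.resize(b[150:350,200:400],(400,400))])
cv2.imwrite('pics/c1.png',o[:,:,::-1])
E
```

```text
(no output)
```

View pics/c1.png

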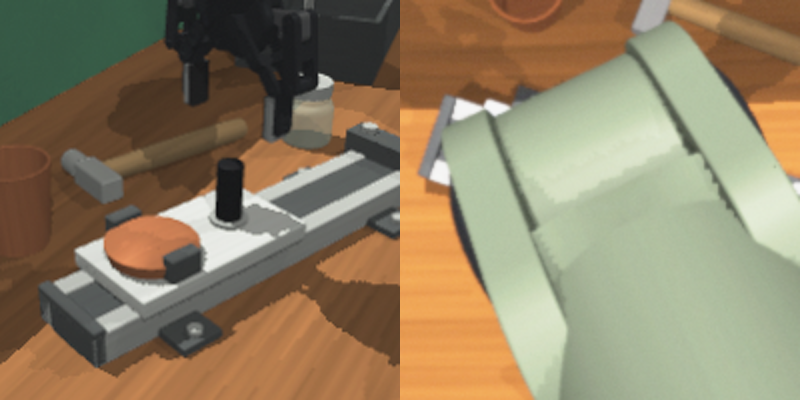

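Crop: the open fingers straddle the knob, with tips at about (195,100) and (275,135) and the knob top at (229,163). The top view is blocked by the arm. I'll descend and grip.

move_arm([
  [[0.001,0,0.02],[0,0,0],0.085],
  [[0,0,0.02],[0,0,0],0.085],
  [[0,0,0.018],[0,0,0],0.085],
  [[0,0,0.01],[0,0,0],0.085],
  [[0,0,0],[0,0,0],0.085],
])

```text
time_s: 4.2
tcp_pos: [0.5756, 0.0108, 0.0633]
ee_rot: [3.096, -0.532, -0.001]
contact_force: [-0.3, 0.4, 0.0]
gripper_width: 0.996
```

move_arm([
  [[0,0,0],[0,0,0],0.04],
  [[0,0,0],[0,0,0],0.03],
  [[0,0,0],[0,0,0],0.015],
  [[0,0,0],[0,0,0],0.01],
  [[0,0,0],[0,0,0],0.01],
])

```text
time_s: 4.7
tcp_pos: [0.575, 0.0111, 0.0639]
ee_rot: [3.096, -0.531, -0.001]
contact_force: [-9.4, 1.4, 11.0]
gripper_width: 0.262
```

move_arm([
  [[0,0,0],[0,0,0],0.01],
  [[0,0,0],[0,0,0],0.01],
  [[0,0,0],[0,0,0],0.01],
  [[0,0,0],[0,0,0],0.01],
  [[0,0,0],[0,0,0],0.01],
])

```text
time_s: 5.2
tcp_pos: [0.5751, 0.011, 0.0639]
ee_rot: [3.096, -0.531, -0.001]
contact_force: [-7.9, 1.7, 12.1]
gripper_width: 0.269
```

```bash
python3 - <<'E'
from h import *
a,_=snap('side','side2')
cv2.imwrite('pics/c2.png',cv2.resize(a[120:320,200:400],(560,560),interpolation=cv2.INTER_CUBIC)[:,:,::-1])
print(read_state())
E
```

```text
{'time_s': 5.25, 'joint_pos': array([ 0.16120592,  0.69760636, -0.40371202,  1.83900886,  0.40822761,
        0.68850845, -0.81756952]), 'qvel': array([ 7.86194299e-05,  1.36651689e-04, -5.25942343e-04,  3.02326273e-04,
       -1.97604373e-03,  1.09747670e-03,  9.66785866e-04]), 'joint_efforts': array([ 1.05503283e+00, -8.98516273e+01, -5.26809946e+00, -2.73343295e+01,
        1.02333192e+00, -1.98096335e+00,  3.49402917e-02]), 'tcp_pos': array([0.57501968, 0.01108415, 0.06384763]), 'ee_rot': array([ 3.09617875e+00, -5.31177771e-01, -1.41425279e-03]), 'contact_force': array([-8.88246043,  1.40451088, 13.00002205]), 'wrist_torque': array([0.28698334, 1.60046095, 0.02151391]), 'gripper_width': 0.2674583345691265}
```

View pics/c2.png

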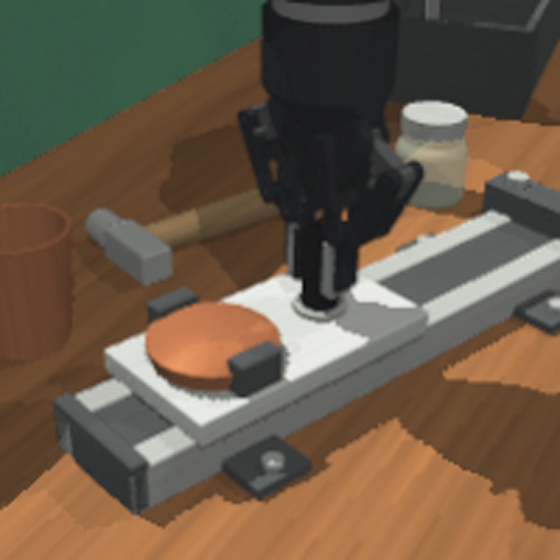

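Gripped: opening is about 23 mm on the 24 mm knob. Next I relieve the side and up forces, then slide towards the stop.

move_arm([
  [[-0.001,0,-0.0015],[0,0,0],0.01],
  [[0,0.002,0],[0,0,0],0.01],
  [[0,0.006,0],[0,0,0],0.01],
  [[0,0.01,0],[0,0,0],0.01],
  [[0,0.01,0],[0,0,0],0.01],
])

```text
time_s: 5.75
tcp_pos: [0.5653, -0.015, 0.0644]
ee_rot: [-3.096, 0.53, 0.0]
contact_force: [3.5, 3.2, -13.3]
gripper_width: 0.269
```

move_arm([
  [[0,0.01,0],[0,0,0],0.01],
  [[0,0.01,0],[0,0,0],0.01],
  [[0,0.01,0],[0,0,0],0.01],
  [[0,0.01,0],[0,0,0],0.01],
  [[0,0.01,0],[0,0,0],0.01],
])

```text
time_s: 6.25
tcp_pos: [0.5482, -0.0627, 0.0644]
ee_rot: [-3.096, 0.531, 0.001]
contact_force: [1.9, -1.9, -13.2]
gripper_width: 0.265
```

move_arm([
  [[0,0.01,0],[0,0,0],0.01],
  [[0,0.01,0],[0,0,0],0.01],
  [[0,0.01,0],[0,0,0],0.01],
  [[0,0.01,0],[0,0,0],0.01],
  [[0,0.01,0],[0,0,0],0.01],
])

```text
time_s: 6.75
tcp_pos: [0.5311, -0.1105, 0.0644]
ee_rot: [3.096, -0.532, -0.002]
contact_force: [-1.0, -1.9, -18.0]
gripper_width: 0.267
```

```bash
cat >> h.py <<'E'
S=np.array([.4957,-.2088]);Y=np.array([np.sin(np.radians(19.5)),np.cos(np.radians(19.5))]);X=np.array([Y[1],-Y[0]])
def rep():
    s=read_state();p=s['tcp_pos'];f=s['contact_force'];d=p[:2]-S
    print('t',s['time_s'],'q~',round(d@Y-.065,4),'lat',round(d@X,4),'z',round(p[2],4),'Fy',round(f[:2]@Y,1),'Fx',round(f[:2]@X,1),'Fz',round(f[2],1),'w',round(s['gripper_width'],3))
E
python3 -c "
from h import *
rep()"
```

```text
t 6.75 q~ 0.0395 lat 0.0006 z 0.0644 Fy -2.2 Fx -0.3 Fz -18.0 w 0.267
```

move_arm([
  [[0,0.004,0.0004],[0,0,0],0.01],
  [[0,0.004,0.0004],[0,0,0],0.01],
  [[0,0.004,0],[0,0,0],0.01],
  [[0,0.004,0],[0,0,0],0.01],
  [[0,0.004,0],[0,0,0],0.01],
])

```text
time_s: 7.25
tcp_pos: [0.5247, -0.1286, 0.0643]
ee_rot: [3.096, -0.531, -0.001]
contact_force: [-4.5, 5.2, -5.6]
gripper_width: 0.262
```

move_arm([
  [[0,0.003,0],[0,0,0],0.01],
  [[0,0.003,0],[0,0,0],0.01],
  [[0,0.002,0],[0,0,0],0.01],
  [[0,0.002,0],[0,0,0],0.01],
  [[0,0.002,0],[0,0,0],0.01],
])

```text
time_s: 7.75
tcp_pos: [0.5207, -0.14, 0.0643]
ee_rot: [3.096, -0.532, -0.001]
contact_force: [-4.0, 4.6, -4.9]
gripper_width: 0.265
```

```bash
python3 -c "
from h import *
rep()"
```

```text
t 7.75 q~ 0.0082 lat 0.0006 z 0.0643 Fy 3.0 Fx -5.3 Fz -4.9 w 0.265
```

move_arm([
  [[0,0.001,0],[0,0,0],0.01],
  [[0,0.001,0],[0,0,0],0.01],
  [[0,0.001,0],[0,0,0],0.01],
  [[0,0.001,0],[0,0,0],0.01],
  [[0,0.001,0],[0,0,0],0.01],
])

```text
time_s: 8.25
tcp_pos: [0.5189, -0.1447, 0.0643]
ee_rot: [3.096, -0.532, -0.002]
contact_force: [-3.9, 4.3, -3.7]
gripper_width: 0.264
```

move_arm([
  [[0,0.001,0],[0,0,0],0.01],
  [[0,0.001,0],[0,0,0],0.01],
  [[0,0,0],[0,0,0],0.01],
  [[0,0,0],[0,0,0],0.01],
  [[0,0,0],[0,0,0],0.01],
])

```text
time_s: 8.75
tcp_pos: [0.5182, -0.1468, 0.0643]
ee_rot: [3.096, -0.532, -0.002]
contact_force: [-5.4, 3.9, -4.6]
gripper_width: 0.264
```

```bash
python3 -c "
from h import *
rep()"
```

```text
t 8.75 q~ 0.001 lat 0.0005 z 0.0643 Fy 1.9 Fx -6.4 Fz -4.6 w 0.264
```

move_arm([
  [[0,0.001,0],[0,0,0],0.01],
  [[0,0.0005,0],[0,0,0],0.01],
  [[0,0.0005,0],[0,0,0],0.01],
  [[0,0,0],[0,0,0],0.01],
  [[0,0,0],[0,0,0],0.01],
])

```text
time_s: 9.25
tcp_pos: [0.5178, -0.1481, 0.0643]
ee_rot: [3.096, -0.531, -0.001]
contact_force: [-4.5, 4.7, -5.4]
gripper_width: 0.261
```

move_arm([
  [[0,0.001,0],[0,0,0],0.01],
  [[0,0.0005,0],[0,0,0],0.01],
  [[0,0.0005,0],[0,0,0],0.01],
  [[0,0,0],[0,0,0],0.01],
  [[0,0,0],[0,0,0],0.01],
])

```text
time_s: 9.75
tcp_pos: [0.5177, -0.1483, 0.0643]
ee_rot: [-3.095, 0.529, 0.0]
contact_force: [-1.9, 14.9, -6.0]
gripper_width: 0.265
```

```bash
python3 -c "
from h import *
rep()"
```

```text
t 9.75 q~ -0.0006 lat 0.0005 z 0.0643 Fy 13.4 Fx -6.8 Fz -6.0 w 0.265
```

move_arm([
  [[0,0.001,0],[0,0,0],0.01],
  [[0,0,0],[0,0,0],0.01],
  [[0,0,0],[0,0,0],0.01],
  [[0,0,0],[0,0,0],0.01],
  [[0,0,0],[0,0,0],0.01],
])

```text
time_s: 10.25
tcp_pos: [0.5177, -0.1484, 0.0643]
ee_rot: [-3.094, 0.528, -0.0]
contact_force: [0.0, 19.5, -7.3]
gripper_width: 0.265
```

```bash
python3 - <<'E'
from h import *
rep()
a,_=snap('side','side3')
cv2.imwrite('pics/c3.png',cv2.resize(a[120:320,250:450],(560,560),interpolation=cv2.INTER_CUBIC)[:,:,::-1])
E
```

```text
t 10.25 q~ -0.0007 lat 0.0005 z 0.0643 Fy 18.4 Fx -6.5 Fz -7.3 w 0.265
```

View pics/c3.png

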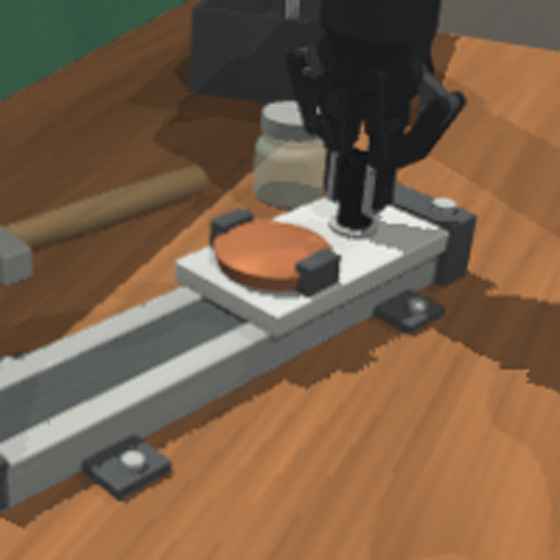

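Home: the carriage's rear edge sits against the stop block (right side of the crop, around (440,230)). Force rose from 13 to 18 N with no motion. Now I draw out: moderately to about 26 mm, then slowly.

move_arm([
  [[0,-0.002,0],[0,0,0],0.01],
  [[0,-0.002,0],[0,0,0],0.01],
  [[0,-0.003,0],[0,0,0],0.01],
  [[0,-0.003,0],[0,0,0],0.01],
  [[0,-0.003,0],[0,0,0],0.01],
])

```text
time_s: 10.8
tcp_pos: [0.5207, -0.1398, 0.0643]
ee_rot: [3.095, -0.533, -0.002]
contact_force: [-5.7, -1.5, -3.6]
gripper_width: 0.264
```

move_arm([
  [[0,-0.003,0],[0,0,0],0.01],
  [[0,-0.003,0],[0,0,0],0.01],
  [[0,-0.003,0],[0,0,0],0.01],
  [[0,-0.003,0],[0,0,0],0.01],
  [[0,-0.002,0],[0,0,0],0.01],
])

```text
time_s: 11.3
tcp_pos: [0.5255, -0.1265, 0.0643]
ee_rot: [3.095, -0.532, -0.002]
contact_force: [-6.2, -1.1, -4.6]
gripper_width: 0.262
```

```bash
python3 - <<'E'
from h import *
rep()
a,d=snap('side','side4')
s=read_state()['tcp_pos']
k=s[:2]; pin=np.r_[k+.036*X-.036*Y,.057]
u=pix('side',[pin,np.r_[k,.051]]);print(u)
x,y=u[0].astype(int)
cv2.imwrite('pics/c4.png',cv2.resize(a[y-40:y+40,x-40:x+40],(480,480),interpolation=cv2.INTER_CUBIC)[:,:,::-1])
E
```

```text
t 11.3 q~ 0.0226 lat 0.0006 z 0.0643 Fy -3.1 Fx -5.4 Fz -4.6 w 0.262
[[366.24888136 188.18967453]
 [368.33796916 202.27123554]]
```

View pics/c4.png

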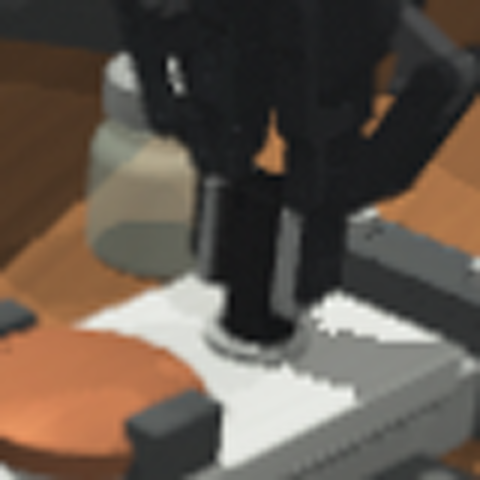

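Crop: the pin is hidden behind the knob and finger, so I go by force and position. Slow steps now.

move_arm([
  [[0,-0.001,0],[0,0,0],0.01],
  [[0,-0.001,0],[0,0,0],0.01],
  [[0,-0.001,0],[0,0,0],0.01],
  [[0,-0.001,0],[0,0,0],0.01],
  [[0,-0.001,0],[0,0,0],0.01],
])

```text
time_s: 11.85
tcp_pos: [0.5271, -0.1219, 0.0643]
ee_rot: [3.095, -0.532, -0.002]
contact_force: [-6.1, -0.5, -4.0]
gripper_width: 0.264
```

move_arm([
  [[0,-0.0004,0],[0,0,0],0.01],
  [[0,-0.0004,0],[0,0,0],0.01],
  [[0,-0.0004,0],[0,0,0],0.01],
  [[0,-0.0004,0],[0,0,0],0.01],
  [[0,-0.0004,0],[0,0,0],0.01],
])

```text
time_s: 12.35
tcp_pos: [0.5278, -0.12, 0.0643]
ee_rot: [3.095, -0.532, -0.002]
contact_force: [-5.3, -1.0, -3.5]
gripper_width: 0.262
```

move_arm([
  [[0,-0.0004,0],[0,0,0],0.01],
  [[0,-0.0004,0],[0,0,0],0.01],
  [[0,-0.0004,0],[0,0,0],0.01],
  [[0,-0.0004,0],[0,0,0],0.01],
  [[0,-0.0004,0],[0,0,0],0.01],
])

```text
time_s: 12.85
tcp_pos: [0.5285, -0.118, 0.0643]
ee_rot: [3.095, -0.532, -0.002]
contact_force: [-5.0, 0.1, -4.8]
gripper_width: 0.265
```

```bash
python3 -c "
from h import *
rep()"
```

```text
t 12.85 q~ 0.0316 lat 0.0006 z 0.0643 Fy -1.6 Fx -4.8 Fz -4.8 w 0.265
```

move_arm([
  [[0,-0.0004,0],[0,0,0],0.01],
  [[0,-0.0004,0],[0,0,0],0.01],
  [[0,-0.0004,0],[0,0,0],0.01],
  [[0,-0.0004,0],[0,0,0],0.01],
  [[0,-0.0004,0],[0,0,0],0.01],
])

```text
time_s: 13.35
tcp_pos: [0.5293, -0.1157, 0.0643]
ee_rot: [3.096, -0.532, -0.002]
contact_force: [-4.5, 3.2, -5.2]
gripper_width: 0.268
```

move_arm([
  [[0,-0.0004,0],[0,0,0],0.01],
  [[0,-0.0004,0],[0,0,0],0.01],
  [[0,-0.0004,0],[0,0,0],0.01],
  [[0,-0.0004,0],[0,0,0],0.01],
  [[0,-0.0004,0],[0,0,0],0.01],
])

```text
time_s: 13.85
tcp_pos: [0.5302, -0.1133, 0.0643]
ee_rot: [3.096, -0.532, -0.001]
contact_force: [-3.9, 5.0, -5.9]
gripper_width: 0.266
```

Draw-in is felt (Fy went from about −2 to +3.4 N, and the tool moves ahead). Smaller steps.

move_arm([
  [[0,-0.0003,0],[0,0,0],0.01],
  [[0,-0.0003,0],[0,0,0],0.01],
  [[0,-0.0004,0],[0,0,0],0.01],
  [[0,0,0],[0,0,0],0.01],
  [[0,0,0],[0,0,0],0.01],
])

```text
time_s: 14.35
tcp_pos: [0.5306, -0.1123, 0.0643]
ee_rot: [-3.096, 0.531, 0.001]
contact_force: [-4.2, 5.9, -5.2]
gripper_width: 0.261
```

```bash
python3 -c "
from h import *
rep()"
```

```text
t 14.35 q~ 0.0376 lat 0.0007 z 0.0643 Fy 4.1 Fx -5.9 Fz -5.2 w 0.261
```

move_arm([
  [[0,-0.0003,0],[0,0,0],0.01],
  [[0,-0.0003,0],[0,0,0],0.01],
  [[0,-0.0004,0],[0,0,0],0.01],
  [[0,0,0],[0,0,0],0.01],
  [[0,0,0],[0,0,0],0.01],
])

```text
time_s: 14.85
tcp_pos: [0.5307, -0.1119, 0.0643]
ee_rot: [3.096, -0.532, -0.001]
contact_force: [-4.9, 3.0, -4.9]
gripper_width: 0.27
```

```bash
python3 -c "
from h import *
rep()"
```

```text
t 14.85 q~ 0.038 lat 0.0007 z 0.0643 Fy 1.2 Fx -5.7 Fz -4.9 w 0.27
```

move_arm([
  [[0,-0.0003,0],[0,0,0],0.01],
  [[0,-0.0002,0],[0,0,0],0.01],
  [[0,0,0],[0,0,0],0.01],
  [[0,0,0],[0,0,0],0.01],
  [[0,0,0],[0,0,0],0.01],
])

```text
time_s: 15.35
tcp_pos: [0.5308, -0.1117, 0.0643]
ee_rot: [3.095, -0.532, -0.002]
contact_force: [-5.2, -0.3, -5.3]
gripper_width: 0.264
```

```bash
python3 -c "
from h import *
rep()"
```

```text
t 15.35 q~ 0.0382 lat 0.0007 z 0.0643 Fy -2.0 Fx -4.8 Fz -5.3 w 0.264
```

move_arm([
  [[0,-0.0003,0],[0,0,0],0.01],
  [[0,-0.0002,0],[0,0,0],0.01],
  [[0,0,0],[0,0,0],0.01],
  [[0,0,0],[0,0,0],0.01],
  [[0,0,0],[0,0,0],0.01],
])

```text
time_s: 15.85
tcp_pos: [0.5308, -0.1116, 0.0643]
ee_rot: [3.095, -0.533, -0.002]
contact_force: [-6.2, 0.4, -4.0]
gripper_width: 0.268
```

```bash
python3 -c "
from h import *
rep()"
```

```text
t 15.85 q~ 0.0383 lat 0.0007 z 0.0643 Fy -1.7 Fx -6.0 Fz -4.0 w 0.268
```

move_arm([
  [[0,0,0],[0,0,0],0.01],
  [[0,0,0],[0,0,0],0.01],
  [[0,0,0],[0,0,0],0.01],
  [[0,0,0],[0,0,0],0.01],
  [[0,0,0],[0,0,0],0.01],
])

```text
time_s: 16.35
tcp_pos: [0.5308, -0.1116, 0.0643]
ee_rot: [3.095, -0.532, -0.002]
contact_force: [-5.9, -1.4, -3.6]
gripper_width: 0.262
```

move_arm([
  [[0,-0.0003,0],[0,0,0],0.01],
  [[0,-0.0002,0],[0,0,0],0.01],
  [[0,0,0],[0,0,0],0.01],
  [[0,0,0],[0,0,0],0.01],
  [[0,0,0],[0,0,0],0.01],
])

```text
time_s: 16.85
tcp_pos: [0.5308, -0.1115, 0.0643]
ee_rot: [3.094, -0.533, -0.002]
contact_force: [-7.3, -2.9, -4.1]
gripper_width: 0.262
```

```bash
python3 -c "
from h import *
rep()"
```

```text
t 16.85 q~ 0.0385 lat 0.0006 z 0.0643 Fy -5.2 Fx -5.9 Fz -4.1 w 0.262
```

Resistance is felt: the last 1.5 mm of command moved it only about 0.5 mm, with Fy falling from +1.2 to −5.2 N. The ball is seated at about 38 mm. I'll relax the pull so it centres.

move_arm([
  [[0,0.0004,0],[0,0,0],0.01],
  [[0,0.0004,0],[0,0,0],0.01],
  [[0,0,0],[0,0,0],0.01],
  [[0,0,0],[0,0,0],0.01],
  [[0,0,0],[0,0,0],0.01],
])

```text
time_s: 17.35
tcp_pos: [0.5308, -0.1116, 0.0643]
ee_rot: [3.095, -0.532, -0.002]
contact_force: [-5.6, 1.3, -4.8]
gripper_width: 0.266
```

```bash
python3 - <<'E'
from h import *
rep()
a,_=snap('side','side5');rep()
b,_=snap('top','top5')
cv2.imwrite('pics/c5.png',np.hstack([cv2.resize(a[120:320,200:400],(400,400)),cv2.resize(b[100:300,280:480],(400,400))])[:,:,::-1])
E
```

```text
t 17.35 q~ 0.0383 lat 0.0007 z 0.0643 Fy -0.7 Fx -5.7 Fz -4.8 w 0.266
t 17.4 q~ 0.0383 lat 0.0006 z 0.0643 Fy -1.7 Fx -4.6 Fz -5.1 w 0.264
```

View pics/c5.png

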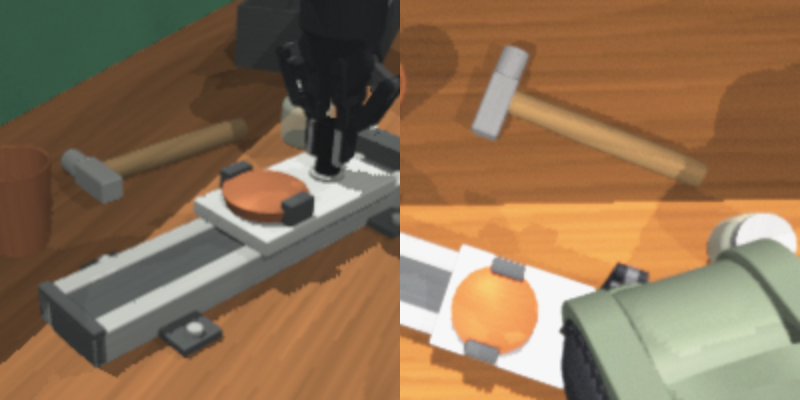

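Crop: gripper still on the knob, carriage a short way out from the stop block, and cup, hammer and jar where they were. Residual pull is about −1 N.

```bash
python3 -c "
from h import *
rep();print(hand_in())"
```

```text
t 17.45 q~ 0.0383 lat 0.0006 z 0.0643 Fy -1.0 Fx -5.2 Fz -4.4 w 0.266
the job is handed in; nothing more can be done
None
```

I slid the carriage back against the stop block, drew it out slowly to the first notch and handed the job in at 17.45 s, still gripping the knob.

- **Home:** the stop was confirmed by the push force rising from 13 to 18 N with almost no movement (about 0.1 mm). The picture also showed the carriage against the block.
- **Notch:** it was felt at a travel of about 39 mm. The along-rail force went from −2 N (plain drag) to +4 N as the ball drew in. It then fell to −5 N while 1.5 mm of commanded pull moved the carriage only about 0.5 mm. I then relaxed the pull so the ball could centre.
- **Last reading:** the along-rail force was about −1 N, with the position steady at the notch and the grip closed on the knob. About 5 N sideways and 4 N downward remained on the tool.
- **Bystanders:** in the last picture the cup, jar and hammer looked unmoved, though the cup was only partly in view and the arm and gripper covered part of the jar.
- **Not checked:** the pin was hidden behind the knob and gripper, so the seating rests on force and position alone. One force reading during the pull-out test (−1.7 N) was weaker than expected, but the next two (−3.3 and −5.2 N) fitted.

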